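Make up two method kits for the liquid chromatograph

ROBOT

A 7-joint arm with a two-finger parallel gripper is mounted at the origin on a cart in front of the work surface, level with it; the furniture and walls round the work are solid. World frame = base frame: x ahead of the robot, y to its left, z up, the work surface at z = 0. Lengths are in mm, angles in rad, forces in N, time in s.
With the tool pointing down it reaches from about 350 to 900 mm from the base axis. Payload 19.9 kg.
Tool frame: the origin (TCP) lies at the very end of the fingers, on their centre line; the grasp point (between the pads) lies 19 mm behind it; z points along the fingers, y is the line along which they close (so a half turn about z gives the same grasp; the last joint's range is limited). The gripper opens to 85 mm and grips with 20 to 120 N. Pads are 22 mm wide; open, the fingers measure 114 mm over their backs; the gripper's body (76 mm by 85 mm) begins 54 mm behind the grasp point. The pads swing forward as they close: fully open they stand 13 mm farther back than shut.
Start: joints at [-1.377, 0.417, -0.01, 1.614, 0.005, 1.111, -0.053], TCP at [145.396, 607.833, 231.26] pointing down, gripper open.
Joint ranges: [-2.81, 2.81], [-0.39, 2.02], [-1.27, 1.25], [0.06, 2.57], [-1.19, 4.33], [0.19, 2], [-2.82, 2.82]. Speed limits (rad/s): [1.89, 1.89, 2.39, 2.39, 3.01, 3.01, 3.01].

INTERFACE

Orientations are given as [roll, pitch, yaw] about the fixed x, y, z axes, in that order (R = Rz(yaw) Ry(pitch) Rx(roll)).
In Python, from plant import env gives the robot as it stands.
- The arm moves only by the tool nudge_tcp, called after "Call:" as name(argument=value, ...) on one line, values as JSON. Schema: {"type":"object","properties":{"motion":{"type":"array","items":{"type":"array","items":{"type":"array","items":{"type":"number"},"minItems":6,"maxItems":6},"minItems":1,"maxItems":10},"minItems":1,"maxItems":1},"aperture":{"type":"number"},"force":{"type":"number"},"only":{"type":"string"},"quiet":{"type":"boolean"},"lines":{"type":"string"}},"required":["motion"],"additionalProperties":false}. motion is a list that holds a single list of rows (three levels of brackets), with 1 to 10 rows, each of 6 numbers: dx, dy, dz in units of 100 mm, then a rotation vector rx, ry, rz in units of 0.1 rad; each row shifts and turns the commanded pose from where the row before left it, along the tool's axes as they then stand; what a row does not reach is not made up. A row lasts 1/12 s, in which the tool goes at most 41.7 mm and 0.125 rad, less where a joint would pass 70% of its speed; a pose out of reach is approached as far as the arm can. aperture is the finger opening in mm, set as the call begins (left out keeps the last). The fingers move at their own pace and stop on an object; force is the grip in N (left out, the last holds). Time passes only in rows, so rows that do not move let the fingers close. The tool returns the time, the measured TCP pose, the force, the opening and the grip force at its end. only (a regular expression) keeps the lines of the reply that match it, lines (a string "A,B") keeps lines A to B, and quiet returns only ok. Input that does not fit is refused with a message, and nothing moves.
- env.get_obs(): the state, without advancing time (a new reading comes with each control period).
- env.snapshot(name): name is "scene" or "top"; returns a dict with "frame" (384x512x3 uint8, red, green, blue), "intrinsics" (3x3 intrinsics, pixels), "pose" (4x4, takes a point from camera to world coordinates). Camera axes: x right, y up, looking along -z (the intrinsics and any distortion apply to the point x, -y, -z); pixel columns grow to the right and rows downward; lengths in mm; the calibration is good to about 2 mm. A picture is of the moment at which its call begins. There is no depth.
- env.finish_job(): hands the job in; it is judged then, once.
The state is a dict: "t": time; "qpos": joint angles; "qvel": joint speeds; "joint_efforts": joint torques, N m; "tcp_pos": TCP position; "orientation": TCP orientation; "force": force on the tool from outside, world axes, zero at the start; "torque": the same for the moment, N m; "grip_width": finger opening in mm; "grasp_force": force on a finger pad.
Only numpy, scipy, OpenCV 4.12 (cv2) and the standard library are available. Lean on these libraries where they do the work, as an engineer would, in place of code of your own. Each camera call takes 0.05 s, during which the arm holds its last target. There are 200 camera calls.

TASK

Make up the two method kits from the stock on the bench. The black tray gets the long plain column, the amber vial and the small blue-capped buffer bottle; the white tray gets the short red-ended column and the clear vial with the blue cap. Seat each in the recess made for it, columns lying fully down in their troughs and vials and bottle standing upright, and leave the red-capped vial and the beaker where they are.

Things in the scene. Friction and masses are not known exactly. Their poses are not given: they have to be found in the camera images.
- black_tray: Fixed black tray 120 (x) x 216 (y) x 13 mm; origin: underside centre. Recess floors 3 mm up, 10 mm deep; a 48 mm finger channel of that depth crosses it along x at y=0. Column trough along y at x=+38, centred y=0: floor 21 x 194 mm, top 31 x 204. Bottle well, 66 mm diameter, at x=-18, y=+64; vial well, 22 mm diameter, at x=-18, y=-58; both with 4 mm chamfer.
- white_tray: Fixed white tray 84 (x) x 166 (y) x 13 mm; origin: underside centre. Recess floors 3 mm up, 10 mm deep; a 48 mm finger channel of that depth crosses it along x at y=0. Column trough along y at x=+20, centred y=0: floor 21 x 144 mm, top 31 x 154. Vial well, 22 mm diameter with 4 mm chamfer, at x=-18, y=-50. A flat blue colour tab marks the other end.
- long_column_axis (a point): Long steel separation column with plain ends and a white label, lying along its own y axis: 182 mm long, ends 15 mm across and 13 mm high, tube between them 9.5 mm thick with its axis (here the origin, at mid-length) 6.4 mm above the bench, about 110 g. Pinch the tube across x at the middle; may roll about y. Both ends alike.
- short_column_axis (a point): Short steel separation column with red end plugs, lying along its own y axis: 132 mm long, ends 15 mm across and 13 mm high, tube between them 9.5 mm thick with its axis (here the origin, at mid-length) 6.4 mm above the bench, about 80 g. Pinch the tube across x at the middle; may roll about y. Both ends alike.
- amber_vial: Brown glass vial with a black cap, standing upright: 12 mm in diameter, 32 mm high, about 12 g; origin at the centre of its underside, z up.
- clear_vial: Clear glass vial with a blue cap, standing upright: 12 mm in diameter, 32 mm high, about 12 g; origin at the centre of its underside, z up.
- red_vial: Clear glass vial with a red cap, lying on its side along its own y axis: 12 mm in diameter, 32 mm long; origin on its underside below its middle. Not part of either kit; stays where it lies.
- buffer_bottle: Small clear round bottle of buffer with a big blue screw cap, standing upright: 56 mm in diameter, 103 mm high; the body is straight up to about 65 mm and narrows to the cap above. Origin at the centre of its underside, z up; it can be gripped across the body from above.
- beaker: Low glass beaker, 60 mm across and 72 mm high; origin at the centre of its underside. Stands beside the work; stays where it is.

How it is judged:
By the outcome, as a careful person would: the job done as asked, in the order asked, and still so for the second after the job is handed in, with the robot touching nothing.
It also fails if it takes over 120 s, if anything falls off the work surface, if the arm or the gripper's body presses on something with over 40 N, if the wrist force passes 120 N, or if a joint passes its speed limit or range.

## Working session

There is one attempt and no reset: what is moved stays moved. The work goes in short steps, Python scripts to look and compute and a tool call to move; the robot and the scene stay as the last step left them, time stands still between calls to the robot, and variables do not carry over. Pictures are saved under pics/ and viewed, at most 18 in all, crops included, and the job is handed in when it is done.

```bash
ls; mkdir -p pics
```

Run:
```python
from plant import env
import cv2,numpy as np
o=env.get_obs();print({k:np.round(v,3).tolist() for k,v in o.items()})
for n in("scene","top"):
    s=env.snapshot(n);cv2.imwrite(f"pics/{n}0.png",cv2.resize(s["frame"][:,:,::-1],(800,600),interpolation=cv2.INTER_CUBIC))
    np.savez(f"{n}0.npz",**s);print(n,{k:np.round(v,3).tolist() for k,v in s.items() if k!="frame"})
```

```text
pics
plant.py
{'t': 0.0, 'qpos': [-1.377, 0.418, -0.01, 1.614, 0.005, 1.111, -0.053], 'qvel': [-0.0, -0.001, 0.002, -0.002, -0.001, -0.0, 0.0], 'joint_efforts': [-0.001, -86.448, 0.679, -43.49, 0.019, 0.007, -0.0], 'tcp_pos': [145.348, 607.498, 230.655], 'orientation': [-3.14, 0.0, 2.907], 'force': [-1.417, -0.884, 0.129], 'torque': [-0.016, -0.002, -0.03], 'grasp_force': 0.0, 'grip_width': 85.469}
scene {'intrinsics': [[438.016, 0.0, 251.491], [0.0, 438.016, 193.959], [0.0, 0.0, 1.0]], 'pose': [[0.886, 0.223, -0.407, 11.954], [-0.464, 0.438, -0.77, -768.951], [0.007, 0.871, 0.492, 628.667], [0.0, 0.0, 0.0, 1.0]]}
top {'intrinsics': [[363.487, 0.0, 255.553], [0.0, 363.487, 197.441], [0.0, 0.0, 1.0]], 'pose': [[0.028, 0.982, -0.187, 322.293], [-1.0, 0.027, -0.013, 140.613], [-0.008, 0.188, 0.982, 861.009], [0.0, 0.0, 0.0, 1.0]]}
```
View pics/top0.png

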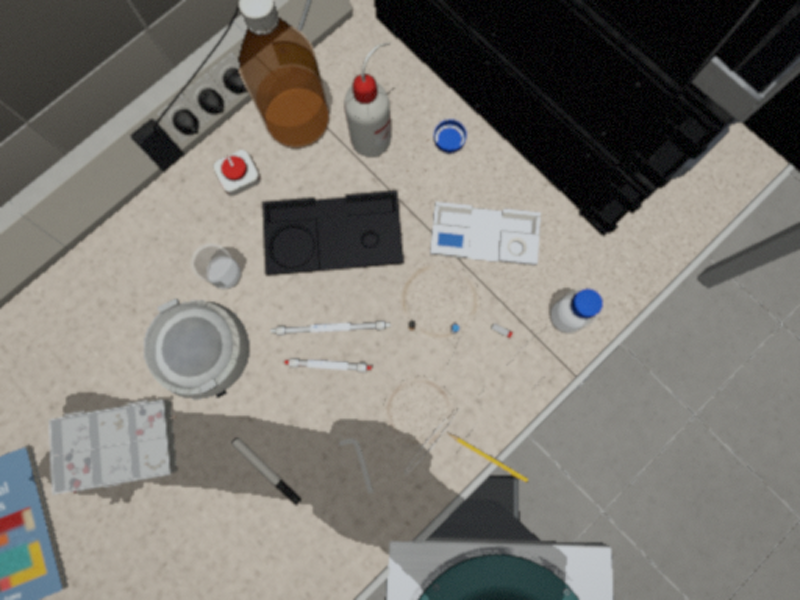

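View pics/scene0.png

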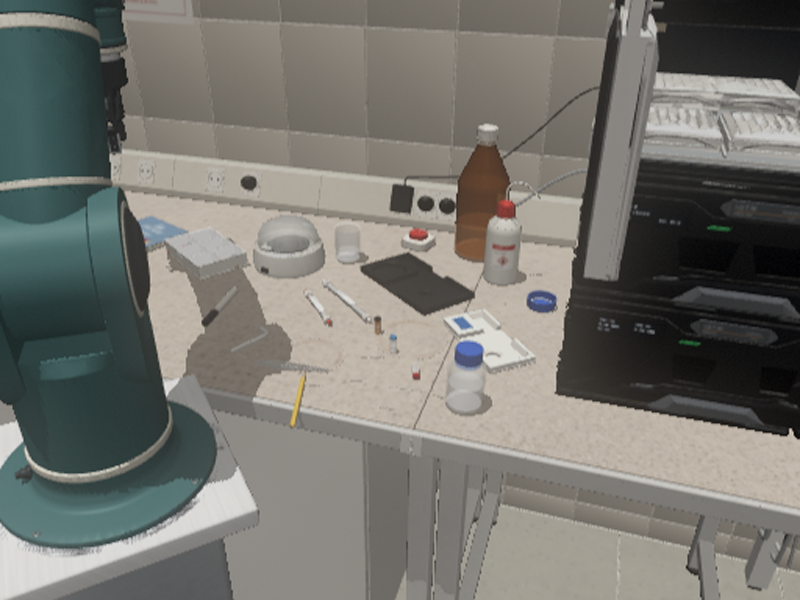

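Overview: in the top view the trays are at (333,232) black and (486,235) white. The columns are at (330,328) long and (328,365) short. The amber vial is at (411,325), clear (455,328), red (502,331), the bottle at (575,310) and the beaker at (217,267). Now enlarged crops.

Create h.py:
```python
import numpy as np,cv2
from scipy.optimize import least_squares
def load(n):
    d=np.load(n); return d["intrinsics"],d["pose"]
def proj(c,P):
    K,T=c;P=np.atleast_2d(P);q=(P-T[:3,3])@T[:3,:3]; q=q*[1,-1,-1]; u=q@K.T; return u[:,:2]/u[:,2:]
def ray(c,uv):
    K,T=c; d=np.linalg.inv(K)@[uv[0],uv[1],1]; d=T[:3,:3]@(d*[1,-1,-1]); return T[:3,3],d
def onz(c,uv,z):
    o,d=ray(c,uv); return o+d*(z-o[2])/d[2]
def tri(c1,u1,c2,u2):
    o1,d1=ray(c1,u1);o2,d2=ray(c2,u2);d1/=np.linalg.norm(d1);d2/=np.linalg.norm(d2)
    s=np.linalg.lstsq(np.c_[d1,-d2],o2-o1,rcond=None)[0];a,b=o1+d1*s[0],o2+d2*s[1]
    return (a+b)/2,np.linalg.norm(a-b)
def crop(frame,x0,y0,w,h,s,name,tick=20):
    im=cv2.resize(np.ascontiguousarray(frame[y0:y0+h,x0:x0+w,::-1]),(int(w*s),int(h*s)),interpolation=cv2.INTER_CUBIC)
    for v in range(x0-x0%-tick if 0 else -(-x0//tick)*tick,x0+w,tick):
        cv2.line(im,(int((v-x0+.5)*s),0),(int((v-x0+.5)*s),8),(0,0,255),1);cv2.putText(im,str(v),(int((v-x0+.5)*s)+2,10),0,.35,(0,0,255),1)
    for v in range(-(-y0//tick)*tick,y0+h,tick):
        cv2.line(im,(0,int((v-y0+.5)*s)),(8,int((v-y0+.5)*s)),(0,0,255),1);cv2.putText(im,str(v),(10,int((v-y0+.5)*s)+4),0,.35,(0,0,255),1)
    cv2.imwrite("pics/"+name,im)
```

Run:
```python
from h import *
crop(np.load("top0.npz")["frame"],162,115,228,130,3.5,"tc.png")
f=np.load("scene0.npz")["frame"]
crop(f,185,150,165,125,4.8,"sc.png")
```

```text
(no output)
```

View pics/tc.png

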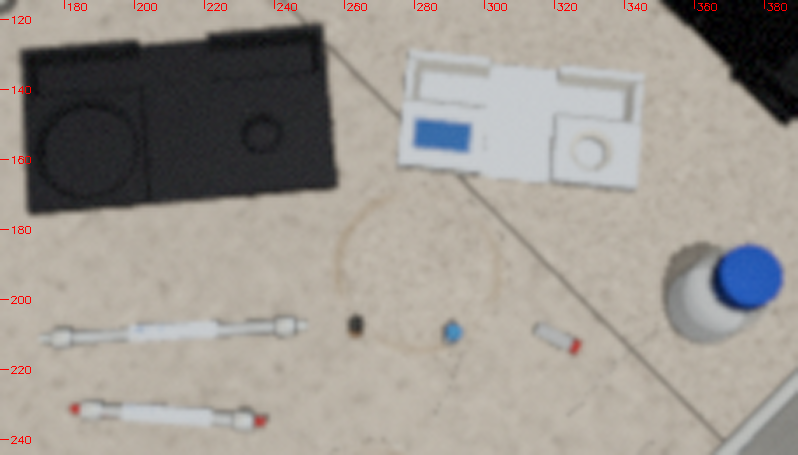

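View pics/sc.png

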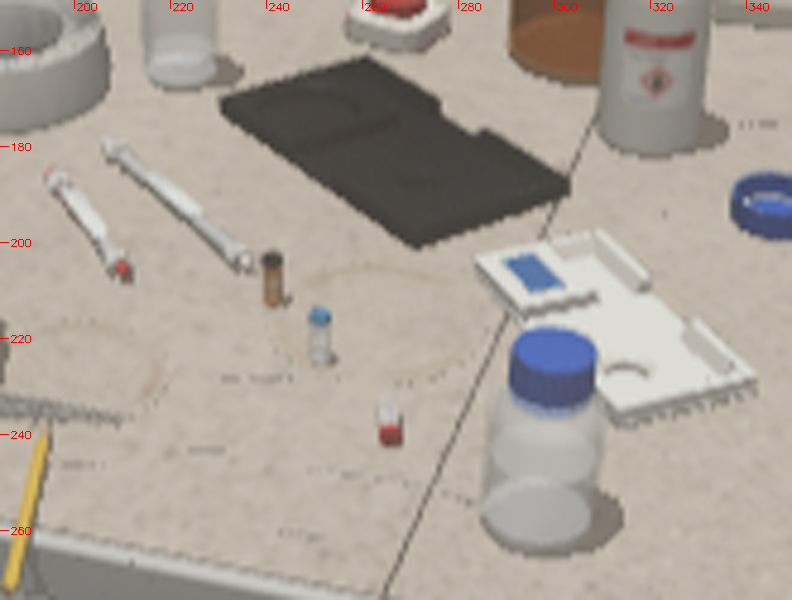

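Create meas.py:
```python
from h import *
ct,cs=load("top0.npz"),load("scene0.npz")
T=lambda *p:np.array(p)/3.5+[161.5,114.5]
S=lambda *p:np.array(p)/4.8+[184.5,149.5]
pts={"amb_top":(T(356,322),S(272,256)),"amb_bot":(T(356,334),S(274,304)),"clr_top":(T(452,329),S(320,312)),"clr_bot":(T(453,341),S(320,363)),
"red_a":(T(539,330),S(390,405)),"red_b":(T(576,347),S(391,437)),
"bot_captop":(T(749,275),S(555,348)),"bot_base":(T(702,303),S(537,515)),
"long_a":(T(45,340),S(107,147)),"long_b":(T(303,325),S(250,263)),"short_a":(T(72,408),S(50,176)),"short_b":(T(266,421),S(125,272)),
"bk_TL":(T(22,50),S(368,57)),"bk_TR":(T(322,25),S(571,181)),"bk_BR":(T(336,186),S(418,244)),"bk_BL":(T(30,212),S(219,100)),
"wh_TL":(T(410,50),S(600,231)),"wh_TR":(T(643,74),S(757,376)),"wh_BR":(T(635,186),S(622,416)),"wh_BL":(T(400,163),S(475,258)),
}
if __name__=="__main__":
    R={}
    for k,(a,b) in pts.items():
        p,e=tri(ct,a,cs,b);R[k]=p;print(k,p.round(1),"gap",round(e,1))
    for a,b in("long_a","long_b"),("short_a","short_b"),("bk_TL","bk_TR"),("bk_BL","bk_BR"),("bk_TL","bk_BL"),("bk_TR","bk_BR"),("wh_TL","wh_TR"),("wh_BL","wh_BR"),("wh_TL","wh_BL"),("wh_TR","wh_BR"):
        d=R[a]-R[b];print(a,b,"mid",((R[a]+R[b])/2).round(1),"len",round(np.linalg.norm(d),1),"yaw",round(np.arctan2(-d[0],d[1]),3))
    for n in"bk","wh": print(n,np.mean([R[n+"_"+c] for c in("TL","TR","BR","BL")],0).round(1))
    for n,p in("bk bottlewell",T(88,150)),("bk vialwell",T(262,134)),("wh vialwell",T(591,152)):print(n,onz(ct,p,11).round(1))
```

```bash
python3 meas.py
```

```text
amb_top [458.7 133.5  32.9] gap 1.7
amb_bot [457.2 132.4   2.1] gap 2.0
clr_top [455.8  70.2  32.4] gap 1.7
clr_bot [453.1  66.6   2.6] gap 0.0
red_a [462.4   8.5   7.9] gap 2.0
red_b [450.5 -16.1   7.5] gap 0.2
bot_captop [ 483.9 -104.2  102.1] gap 1.2
bot_base [ 483.1 -102.2    5.8] gap 0.8
long_a [445.5 344.3   5.8] gap 0.6
long_b [460.7 168.8   8.8] gap 0.6
short_a [399.1 322.9   6.5] gap 1.8
short_b [393.9 191.8   8.8] gap 1.7
bk_TL [650.6 373.2  13.3] gap 0.1
bk_TR [675.8 162.   12.5] gap 1.6
bk_BR [560.3 148.9   5.2] gap 1.6
bk_BL [532.3 359.3  13.2] gap 2.1
wh_TL [656.5 100.1  14.4] gap 1.2
wh_TR [643.8 -63.3  13.6] gap 0.0
wh_BR [563.3 -57.1  10. ] gap 0.7
wh_BL [573.9 105.6  15.2] gap 0.7
long_a long_b mid [453.1 256.5   7.3] len 176.2 yaw 0.087
short_a short_b mid [396.5 257.3   7.7] len 131.2 yaw -0.04
bk_TL bk_TR mid [663.2 267.6  12.9] len 212.8 yaw 0.119
bk_BL bk_BR mid [546.3 254.1   9.2] len 212.4 yaw 0.132
bk_TL bk_BL mid [591.4 366.3  13.2] len 119.1 yaw -1.454
bk_TR bk_BR mid [618.  155.4   8.9] len 116.5 yaw -1.458
wh_TL wh_TR mid [650.2  18.4  14. ] len 163.9 yaw -0.078
wh_BL wh_BR mid [568.6  24.3  12.6] len 163.1 yaw -0.065
wh_TL wh_BL mid [615.2 102.8  14.8] len 82.8 yaw -1.637
wh_TR wh_BR mid [603.6 -60.2  11.8] len 80.8 yaw -1.648
bk [604.7 260.9  11. ]
wh [609.4  21.3  13.3]
bk bottlewell [579.3 322.4  11. ]
bk vialwell [594.  201.7  11. ]
wh vialwell [586.9 -27.   11. ]
```

Measurements agree with the sizes: black tray (605, 261) yaw 0.12, white tray (609, 21) yaw -0.07, heights about 13, and the wells seen directly match within 1 mm. Now I'll write a delta helper and start with the long column.

Create d.py:
```python
import sys;from h import *;from plant import env
from scipy.spatial.transform import Rotation as R
x,y,z,yaw=map(float,sys.argv[1:5]);o=env.get_obs()
R0=R.from_euler("xyz",o["orientation"]);R1=R.from_euler("xyz",[np.pi,0,yaw])
d=np.array([x,y,z])-o["tcp_pos"]
print("rotvec",(R0.inv()*R1).as_rotvec().round(4),"then",R1.inv().apply(d).round(1),"| now-axes",R0.inv().apply(d).round(1),"t",round(o["t"],1),"q",np.round(o["qpos"],2))
```

```bash
python3 d.py 453.1 256.5 60 1.658
python3 -c "
from meas import *
for n,p in('brown near',(298,147)),('wash near',(372,156)),('button',(240,192)):print(n,onz(ct,np.array(p)/1.5625-.5,0).round())"
```

```text
rotvec [-9.0000e-04  8.0000e-04  1.2488e+00] then [-376.5  276.   170.7] | now-axes [-381.  -269.6  171.1] t 0.1 q [-1.38  0.42 -0.01  1.61  0.    1.11 -0.05]
brown near [752. 326.   0.]
wash near [739. 205.   0.]
button [672. 415.   0.]
```

Units first: shifts go in units of 100 mm and turns go in units of 0.1 rad. So 0.125 rad is 1.25.

Call:
nudge_tcp(motion=[[[0,0,0,0,0,1.25],[0,0,0,0,0,1.25],[0,0,0,0,0,1.25],[0,0,0,0,0,1.25],[0,0,0,0,0,1.25],[0,0,0,0,0,1.25],[0,0,0,0,0,1.25],[0,0,0,0,0,1.25],[0,0,0,0,0,1.25],[0,0,0,0,0,1.24]]], aperture=40, force=30)

```text
t: 0.93
tcp_pos: [145.3, 607.6, 230.9]
orientation: [-3.141, 0.001, 1.652]
force: [-0.2, 0.8, 0.6]
grip_width: 40.2
grasp_force: 0.0
```

```bash
python3 d.py 453.1 256.5 60 1.658
```

```text
rotvec [-0.0002  0.0008 -0.0064] then [-376.6  276.   170.9] | now-axes [-374.7  278.5  171.1] t 0.9 q [-1.56  0.42  0.23  1.62 -0.11  1.11 -1.22]
```

Scaled: 10 mm is 0.1, -30 mm is -0.3.

Call:
nudge_tcp(motion=[[[-0.3,0.22,0.05,0,0,0],[-0.3,0.22,0.05,0,0,0],[-0.3,0.22,0.05,0,0,0],[-0.3,0.22,0.1,0,0,0],[-0.3,0.22,0.1,0,0,0],[-0.3,0.22,0.1,0,0,0],[-0.3,0.22,0.1,0,0,0],[-0.3,0.22,0.1,0,0,0],[-0.3,0.22,0.1,0,0,0],[-0.3,0.22,0.1,0,0,0]]])

```text
t: 1.77
tcp_pos: [391.4, 326.5, 145.8]
orientation: [-3.142, 0.0, 1.658]
force: [0.8, 0.9, -0.9]
grip_width: 39.9
grasp_force: 0.0
```

```bash
python3 d.py 453.1 256.5 60 1.658
```

```text
rotvec [-0.      0.0001  0.    ] then [-75.1  55.4  85.8] | now-axes [-75.1  55.4  85.8] t 1.8 q [-1.06  0.33  0.36  1.99 -0.16  0.85 -0.52]
```

Scaled: -25 mm is -0.25, 20 mm is 0.2.

Call:
nudge_tcp(motion=[[[-0.25,0.18,0.2,0,0,0],[-0.25,0.18,0.2,0,0,0],[-0.25,0.194,0.2,0,0,0],[0,0,0.2,0,0,0],[0,0,0,0,0,0],[0,0,0,0,0,0]]])

```text
t: 2.27
tcp_pos: [451.8, 257.8, 65.8]
orientation: [-3.14, 0.001, 1.657]
force: [-0.4, 1.0, 0.6]
grip_width: 39.9
grasp_force: 0.0
```

```bash
python3 d.py 453.1 256.5 3 1.658
```

Run:
```python
from h import *;from plant import env
for n,b in(("top",(175,180,80,60,7)),("scene",(190,140,80,80,6))):
    s=env.snapshot(n);np.savez(n+"1.npz",**s)
    crop(s["frame"],*b,n+"1.png")
a,b=cv2.imread("pics/top1.png"),cv2.imread("pics/scene1.png")
im=np.zeros((480,1040,3),np.uint8);im[:420,:560]=a;im[:480,560:]=b;cv2.imwrite("pics/both1.png",cv2.resize(im,(800,369)))
```

```text
rotvec [-0.0019  0.0012 -0.0007] then [-1.4  1.2 62.8] | now-axes [-1.3  1.3 62.8] t 2.3 q [-0.86  0.48  0.34  2.01 -0.25  0.69 -0.27]
```

View pics/both1.png

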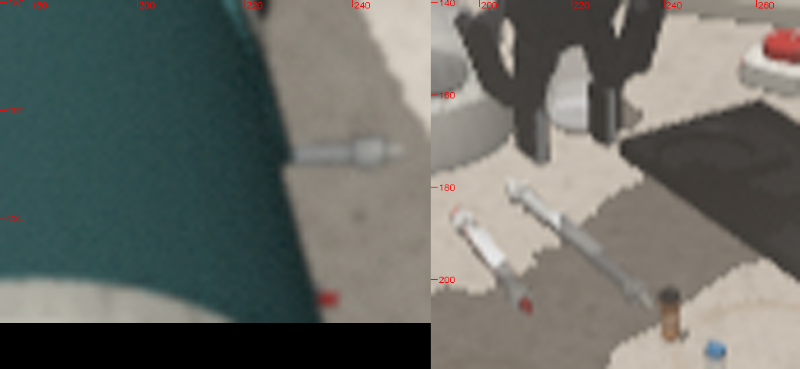

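The left half (top view) is mostly hidden by the arm. The scene half shows the open fingers standing over the column's middle (around 220,170). Descending.

Scaled: 20 mm is 0.2, 4 mm is 0.04.

Call:
nudge_tcp(motion=[[[-0.007,0.006,0.2,0,0,0],[-0.007,0.006,0.2,0,0,0],[0,0,0.15,0,0,0],[0,0,0.04,0,0,0],[0,0,0,0,0,0],[0,0,0,0,0,0]]])

```text
t: 2.87
tcp_pos: [454.0, 257.6, 8.4]
orientation: [3.141, -0.001, 1.659]
force: [0.8, -0.3, 0.2]
grip_width: 39.9
grasp_force: 0.0
```

```bash
python3 d.py 453.1 256.5 3 1.658
```

```text
rotvec [ 0.001  -0.0006  0.0005] then [-1.  -1.   5.4] | now-axes [-1.  -1.   5.4] t 2.9 q [-0.82  0.59  0.3   2.02 -0.3   0.58 -0.22]
```

Scaled: 5 mm is 0.05, -1 mm is -0.01.

Call:
nudge_tcp(motion=[[[-0.01,-0.005,0.05,0,0,0],[0,0,0,0,0,0],[0,0,0,0,0,0]]])

```text
t: 3.12
tcp_pos: [453.3, 255.9, 2.7]
orientation: [3.141, -0.0, 1.658]
force: [0.1, 0.4, -0.2]
grip_width: 40.0
grasp_force: 0.0
```

Call:
nudge_tcp(motion=[[[0,0,0,0,0,0],[0,0,0,0,0,0],[0,0,0,0,0,0],[0,0,0,0,0,0],[0,0,0,0,0,0],[0,0,0,0,0,0]]], aperture=0, force=40)

```text
t: 3.62
tcp_pos: [453.4, 255.9, 2.6]
orientation: [3.141, -0.0, 1.658]
force: [-1.6, -0.0, 5.0]
grip_width: 7.2
grasp_force: 39.1
```

```bash
python3 d.py 453.1 256.5 2.5 1.658
```

```text
rotvec [ 0.0002 -0.0001 -0.0003] then [ 0.6 -0.2  0.1] | now-axes [ 0.6 -0.2  0.1] t 3.6 q [-0.81  0.6   0.29  2.02 -0.31  0.57 -0.22]
```

Width reads 7.2, not 9.5, with an upward force, so the grip may be above the tube axis. I'll re-grip lower.

Call:
nudge_tcp(motion=[[[0.006,0,0,0,0,0],[0,0,0.01,0,0,0],[0,0,0.009,0,0,0],[0,0,0,0,0,0]]], aperture=25)

```text
t: 3.95
tcp_pos: [453.1, 256.4, 0.2]
orientation: [-3.141, 0.0, 1.658]
force: [0.5, -0.3, -0.2]
grip_width: 25.3
grasp_force: 0.0
```

Call:
nudge_tcp(motion=[[[0,0,0,0,0,0],[0,0,0,0,0,0],[0,0,0,0,0,0],[0,0,0,0,0,0],[0,0,0,0,0,0]]], aperture=0, force=40)

```text
t: 4.37
tcp_pos: [453.4, 256.4, 0.5]
orientation: [3.141, -0.0, 1.658]
force: [-0.3, 0.6, 4.2]
grip_width: 7.8
grasp_force: 39.4
```

```bash
python3 d.py 453.1 256.5 2.5 1.658
```

```text
rotvec [ 0.0003 -0.     -0.0003] then [ 0.1 -0.2 -2. ] | now-axes [ 0.1 -0.2 -2. ] t 4.4 q [-0.81  0.6   0.29  2.02 -0.31  0.56 -0.22]
```

Scaled: -25 mm is -0.25, -20 mm is -0.2.

Call:
nudge_tcp(motion=[[[0,0,-0.05,0,0,0],[0,0,-0.1,0,0,0],[0,0,-0.2,0,0,0],[0,0,-0.25,0,0,0],[0,0,0,0,0,0],[0,0,0,0,0,0]]])

```text
t: 4.87
tcp_pos: [453.7, 257.0, 61.9]
orientation: [3.139, -0.001, 1.658]
force: [0.1, -0.1, -1.1]
grip_width: 7.5
grasp_force: 39.1
```

Run:
```python
from h import *;from plant import env
s=env.snapshot("scene");np.savez("scene2.npz",**s);crop(s["frame"],190,130,90,75,8,"s2.png")
```

```text
(no output)
```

View pics/s2.png

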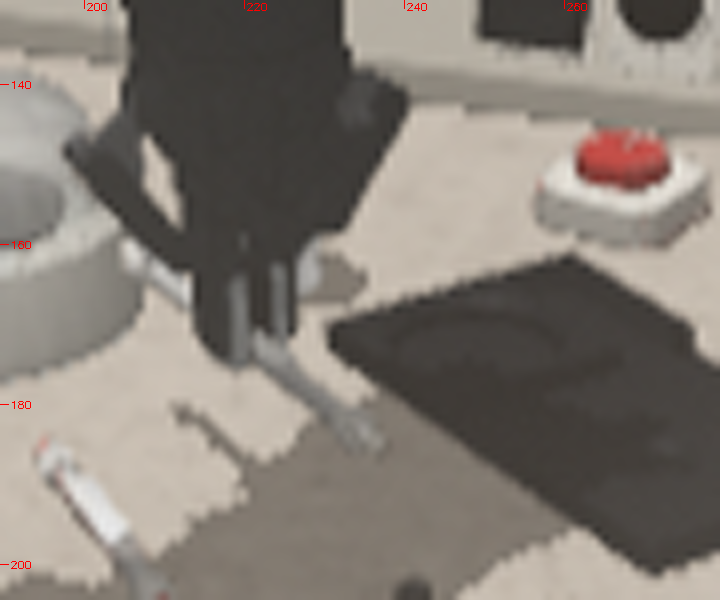

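The column is held level along its axis, right end near (236,184). I'll carry it to the trough at (642.7, 265.5).

Scaled: -0.033 rad is -0.33.

Call:
nudge_tcp(motion=[[[0,0,0,0,0,-0.33],[0,0,0,0,0,0]]])

```text
t: 5.08
tcp_pos: [452.7, 256.2, 59.8]
orientation: [-3.14, 0.001, 1.693]
force: [-0.4, 0.3, -1.1]
grip_width: 8.0
grasp_force: 39.1
```

```bash
python3 d.py 642.7 265.5 45 1.691
```

```text
rotvec [-0.0011  0.0007  0.0015] then [-13.6 189.8  14.8] | now-axes [-13.8 189.8  14.6] t 5.1 q [-0.85  0.49  0.33  2.01 -0.25  0.68 -0.23]
```

Scaled: 30 mm is 0.3, 25 mm is 0.25.

Call:
nudge_tcp(motion=[[[-0.02,0.25,0,0,0,0],[-0.02,0.3,0,0,0,0],[-0.02,0.3,0,0,0,0],[-0.02,0.3,0,0,0,0],[-0.02,0.3,0,0,0,0],[-0.02,0.25,0,0,0,0],[-0.016,0.198,0.1,0,0,0],[0,0,0,0,0,0],[0,0,0,0,0,0],[0,0,0,0,0,0]]])

```text
t: 5.92
tcp_pos: [642.4, 265.5, 49.5]
orientation: [-3.14, 0.0, 1.69]
force: [-0.1, 0.8, -0.7]
grip_width: 7.4
grasp_force: 39.2
```

```bash
python3 d.py 642.7 265.5 16 1.691
```

```text
rotvec [-0.0017  0.0005 -0.0007] then [-0.   0.3 33.5] | now-axes [-0.   0.4 33.5] t 5.9 q [-0.65  0.76  0.32  1.55 -0.28  0.88 -0.11]
```

Scaled: 4 mm is 0.04, 3 mm is 0.03.

Call:
nudge_tcp(motion=[[[0,0.003,0.15,0,0,0],[0,0,0.15,0,0,0],[0,0,0.06,0,0,0],[0,0,0.04,0,0,0],[0,0,0.03,0,0,0],[0,0,0.02,0,0,0],[0,0,0,0,0,0],[0,0,0,0,0,0]]])

```text
t: 6.58
tcp_pos: [643.8, 265.7, 5.7]
orientation: [3.141, -0.0, 1.691]
force: [0.1, -0.0, -0.8]
grip_width: 7.6
grasp_force: 39.2
```

```bash
python3 d.py 642.7 265.5 4 1.691
```

```text
rotvec [ 0.0005 -0.     -0.0002] then [-0.1 -1.1  1.7] | now-axes [-0.1 -1.1  1.7] t 6.6 q [-0.64  0.82  0.3   1.55 -0.3   0.82 -0.1 ]
```

Call:
nudge_tcp(motion=[[[0,-0.01,0.012,0,0,0],[0,0,0,0,0,0],[0,0,0,0,0,0]]])

```text
t: 6.83
tcp_pos: [642.6, 265.6, 4.4]
orientation: [3.141, -0.0, 1.691]
force: [-0.5, -0.0, -0.3]
grip_width: 7.4
grasp_force: 39.2
```

Call:
nudge_tcp(motion=[[[0,0,0,0,0,0],[0,0,0,0,0,0],[0,0,0,0,0,0],[0,0,0,0,0,0]]], aperture=22)

```text
t: 7.17
tcp_pos: [642.6, 265.6, 4.3]
orientation: [3.141, 0.0, 1.691]
force: [-0.3, -0.2, 0.3]
grip_width: 21.8
grasp_force: 0.0
```

Call:
nudge_tcp(motion=[[[0,0,-0.1,0,0,0],[0,0,-0.3,0,0,0],[0,0,-0.4,0,0,0],[0,0,-0.2,0,0,0],[0,0,0,0,0,0]]], aperture=35)

```text
t: 7.58
tcp_pos: [645.0, 266.3, 110.5]
orientation: [3.134, -0.002, 1.691]
force: [0.1, 0.4, -0.5]
grip_width: 35.0
grasp_force: 0.0
```

```bash
python3 d.py 458 133 70 1.6
```

```text
rotvec [ 0.0071 -0.0026  0.0906] then [-127.8 -190.8   40.5] | now-axes [-110.1 -201.9   38.8] t 7.6 q [-0.67  0.69  0.34  1.52 -0.26  0.97 -0.13]
```

Scaled: -27 mm is -0.27, -25 mm is -0.25.

Call:
nudge_tcp(motion=[[[-0.14,-0.25,0,0,0,0],[-0.14,-0.25,0,0,0,0],[-0.14,-0.25,0,0,0,0],[-0.14,-0.25,0.05,0,0,0],[-0.14,-0.25,0.05,0,0,0],[-0.14,-0.25,0.05,0,0,0],[-0.13,-0.25,0.1,0,0,0],[-0.13,-0.27,0.13,0,0,0],[0,0,0,0,0,0],[0,0,0,0,0,0]]])

```text
t: 8.42
tcp_pos: [454.2, 131.5, 66.4]
orientation: [-3.141, -0.0, 1.69]
force: [0.4, 1.3, 0.8]
grip_width: 35.3
grasp_force: 0.0
```

```bash
python3 d.py 458 133 12 1.691
```

Run:
```python
from h import *;from plant import env
s=env.snapshot("top");np.savez("top3.npz",**s)
g=s["frame"].copy();g=np.clip(g.astype(float)*1.8,0,255).astype(np.uint8)
crop(g,162,105,130,110,6,"t3.png")
```

```text
rotvec [-0.0008 -0.0001 -0.0011] then [ 1.   3.9 54.4] | now-axes [ 1.   4.  54.4] t 8.4 q [-0.65  0.42  0.36  2.12 -0.24  0.64 -0.01]
```

View pics/t3.png

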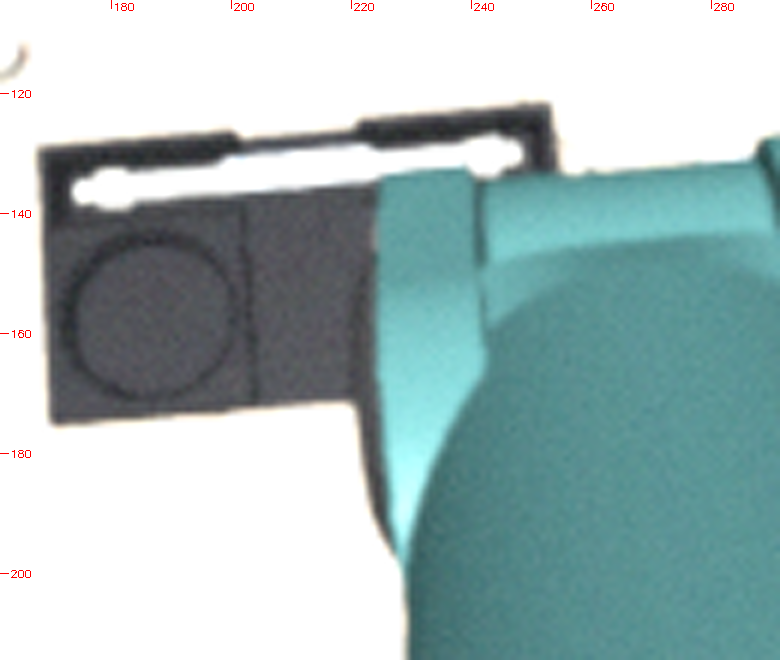

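The column lies in the black trough, from (174,136) to (248,130), ends inside both sides. Now the amber vial.

Call:
nudge_tcp(motion=[[[0,0,0,0,0,0]]])

```text
t: 8.55
tcp_pos: [456.2, 132.8, 66.8]
orientation: [3.14, -0.0, 1.691]
force: [-0.1, 0.4, -0.4]
grip_width: 35.0
grasp_force: 0.0
```

```bash
python3 d.py 458 133 12 1.691
```

```text
rotvec [ 0.0015 -0.0004  0.    ] then [ 0.   1.8 54.8] | now-axes [ 0.   1.7 54.9] t 8.6 q [-0.65  0.42  0.36  2.12 -0.24  0.64 -0.01]
```

Call:
nudge_tcp(motion=[[[0,0.017,0.2,0,0,0],[0,0,0.2,0,0,0],[0,0,0.1,0,0,0],[0,0,0.055,0,0,0],[0,0,0,0,0,0],[0,0,0,0,0,0]]])

```text
t: 9.05
tcp_pos: [457.3, 132.5, 11.1]
orientation: [3.141, 0.0, 1.691]
force: [-0.4, 0.6, 0.4]
grip_width: 35.1
grasp_force: 0.0
```

Call:
nudge_tcp(motion=[[[0,0,0,0,0,0],[0,0,0,0,0,0],[0,0,0,0,0,0],[0,0,0,0,0,0],[0,0,0,0,0,0]]], aperture=0, force=20)

```text
t: 9.47
tcp_pos: [457.4, 132.6, 11.4]
orientation: [3.14, -0.0, 1.691]
force: [-0.5, -0.4, 8.1]
grip_width: 10.5
grasp_force: 20.6
```

```bash
python3 d.py 594.1 201.5 80 1.691
```

```text
rotvec [ 0.0012 -0.0004 -0.0002] then [ 52.  144.  -68.6] | now-axes [ 52.1 144.1 -68.5] t 9.5 q [-0.6   0.53  0.3   2.13 -0.3   0.53  0.05]
```

Call:
nudge_tcp(motion=[[[0,0,-0.1,0,0,0],[0,0,-0.2,0,0,0],[0,0,-0.3,0,0,0],[0,0,0,0,0,0],[0.1,0.28,0,0,0,0],[0.1,0.29,0,0,0,0],[0.11,0.29,0,0,0,0],[0.11,0.29,0,0,0,0],[0.1,0.29,0,0,0,0],[0,0,0,0,0,0]]])

```text
t: 10.3
tcp_pos: [597.4, 203.8, 71.7]
orientation: [3.138, -0.0, 1.693]
force: [-0.4, 0.6, -0.6]
grip_width: 10.7
grasp_force: 20.0
```

Call:
nudge_tcp(motion=[[[0,0,0,0,0,0],[0,0,0,0,0,0]]])

```text
t: 10.47
tcp_pos: [593.1, 200.8, 71.0]
orientation: [-3.141, 0.0, 1.691]
force: [-0.3, -1.1, -0.7]
grip_width: 10.3
grasp_force: 20.0
```

```bash
python3 d.py 594.1 201.5 15 1.691
```

Run:
```python
from h import *;from plant import env
s=env.snapshot("scene");np.savez("scene4.npz",**s);crop(s["frame"],210,120,95,80,8,"s4.png")
```

```text
rotvec [-0.0005  0.0005 -0.0005] then [ 0.5  1.1 56. ] | now-axes [ 0.6  1.1 56. ] t 10.5 q [-0.63  0.63  0.34  1.74 -0.27  0.82 -0.04]
```

View pics/s4.png

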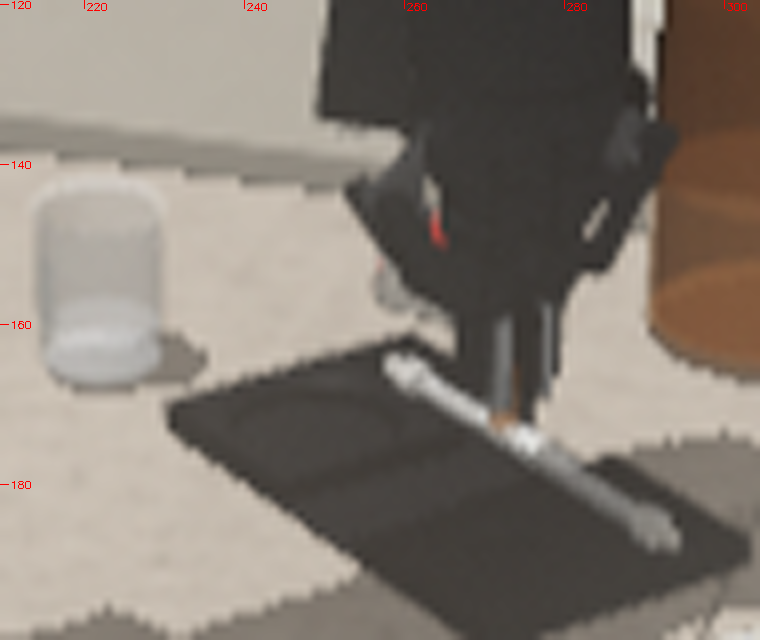

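Vial held upright between the fingers, its bottom at (272.6,172.6). The column is seated, and the beaker is untouched at (221,155). I'll check the vial's bottom height.

```bash
python3 -c "
from h import *
c=load('scene4.npz')
print(proj(c,[[594,201,50],[594,201,60],[594,201,70]]).round(1))"
```

```text
[[272.9 176.3]
 [273.  173.2]
 [273.1 170.1]]
```

Call:
nudge_tcp(motion=[[[0.005,0.01,0.2,0,0,0],[0,0,0.2,0,0,0],[0,0,0,0,0,0],[0,0,0,0,0,0]]])

```text
t: 10.85
tcp_pos: [593.7, 201.4, 30.7]
orientation: [-3.14, 0.001, 1.691]
force: [0.7, 0.3, -0.1]
grip_width: 10.7
grasp_force: 20.0
```

```bash
python3 d.py 594.1 201.5 15 1.691
```

```text
rotvec [-0.0016  0.0006 -0.0005] then [ 0.1  0.4 15.7] | now-axes [ 0.1  0.5 15.7] t 10.8 q [-0.61  0.69  0.32  1.74 -0.3   0.76 -0.02]
```

Call:
nudge_tcp(motion=[[[0,0.004,0.08,0,0,0],[0,0,0.04,0,0,0],[0,0,0.03,0,0,0],[0,0,0,0,0,0],[0,0,0,0,0,0],[0,0,0,0,0,0]]])

```text
t: 11.35
tcp_pos: [595.1, 201.9, 16.0]
orientation: [3.141, 0.0, 1.691]
force: [-0.8, -0.0, -0.5]
grip_width: 10.6
grasp_force: 20.0
```

```bash
python3 d.py 594.1 201.5 15 1.691
```

```text
rotvec [ 0.0003  0.     -0.0002] then [-0.3 -1.   1. ] | now-axes [-0.3 -1.   1. ] t 11.3 q [-0.61  0.71  0.31  1.74 -0.3   0.73 -0.02]
```

Call:
nudge_tcp(motion=[[[0,-0.009,0.012,0,0,0],[0,0,0,0,0,0],[0,0,0,0,0,0]]])

```text
t: 11.6
tcp_pos: [594.0, 201.8, 14.5]
orientation: [3.142, 0.0, 1.691]
force: [0.5, 0.2, 0.3]
grip_width: 10.5
grasp_force: 19.9
```

Call:
nudge_tcp(motion=[[[0,0,0,0,0,0],[0,0,0,0,0,0],[0,0,0,0,0,0]]], aperture=24)

```text
t: 11.85
tcp_pos: [594.1, 201.8, 14.5]
orientation: [3.142, 0.0, 1.691]
force: [0.2, 0.8, -0.2]
grip_width: 24.1
grasp_force: 0.0
```

Call:
nudge_tcp(motion=[[[0,0,-0.2,0,0,0],[0,0,-0.4,0,0,0],[0,0,-0.41,0,0,0],[0,0,-0.3,0,0,0],[0,0,-0.05,0,0,0],[0,0,0,0,0,0],[0,0,0,0,0,0]]])

```text
t: 12.43
tcp_pos: [593.8, 201.9, 150.2]
orientation: [-3.141, -0.0, 1.691]
force: [0.5, 0.4, -0.7]
grip_width: 24.0
grasp_force: 0.0
```

```bash
python3 d.py 483.5 -103.2 150 1.57
```

```text
rotvec [-1.00e-04 -1.00e-04  1.21e-01] then [-3.052e+02 -1.101e+02  2.000e-01] | now-axes [-2.897e+02 -1.461e+02  2.000e-01] t 12.4 q [-0.66  0.53  0.38  1.69 -0.23  0.97 -0.07]
```

Call:
nudge_tcp(motion=[[[-0.29,-0.146,0,0,0,0],[-0.29,-0.146,0,0,0,0],[-0.29,-0.146,0,0,0,0],[-0.29,-0.146,0,0,0,0],[-0.29,-0.146,0,0,0,0],[-0.29,-0.146,0,0,0,0],[-0.29,-0.146,0,0,0,0],[-0.29,-0.146,0,0,0,0],[-0.29,-0.146,0,0,0,0],[-0.287,-0.147,0,0,0,0]]], aperture=85)

```text
t: 13.27
tcp_pos: [482.1, -104.5, 149.2]
orientation: [-3.139, -0.0, 1.691]
force: [1.3, -1.6, 0.0]
grip_width: 85.2
grasp_force: 0.0
```

Call:
nudge_tcp(motion=[[[0,0,0,0,0,0],[0,0,0,0,0,0],[0,0,0,0,0,0]]])

```text
t: 13.52
tcp_pos: [483.3, -102.9, 149.6]
orientation: [-3.14, -0.0, 1.691]
force: [0.4, -0.2, -0.5]
grip_width: 85.2
grasp_force: 0.0
```

```bash
python3 d.py 483.5 -103.2 110 1.691
```

Run:
```python
from h import *;from plant import env
s=env.snapshot("scene");np.savez("scene5.npz",**s);crop(s["frame"],240,110,130,155,3.85,"s5a.png")
t=env.snapshot("top");np.savez("top5.npz",**t);crop(np.clip(t["frame"]*1.3,0,255).astype(np.uint8),160,110,50+20,100,4,"s5b.png")
a,b=cv2.imread("pics/s5a.png"),cv2.imread("pics/s5b.png")
im=np.zeros((600,790,3),np.uint8);im[:a.shape[0],:a.shape[1]]=a;im[:b.shape[0],505:505+b.shape[1]]=b[:,:285];cv2.imwrite("pics/s5.png",im)
```

```text
rotvec [-0.0017 -0.0001 -0.0002] then [-0.3  0.2 39.6] | now-axes [-0.3  0.3 39.6] t 13.5 q [-0.27  0.32  0.49  2.02 -0.2   0.85  0.45]
```

View pics/s5.png

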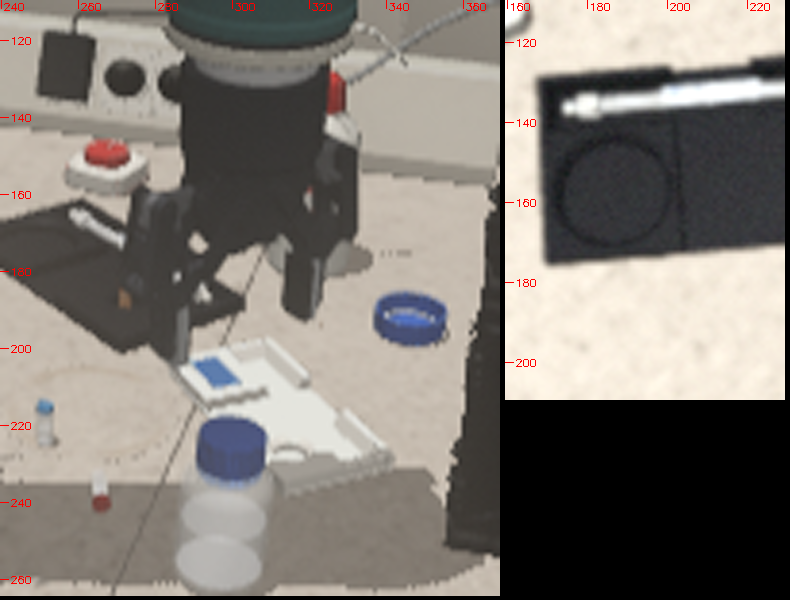

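The open gripper is centred over the bottle (cap at 300,226), and the amber vial is visible in its well around (271,187). Descending.

Call:
nudge_tcp(motion=[[[0,0,0.25,0,0,0],[0,0,0.25,0,0,0],[0,0,0.25,0,0,0],[0,0,0.2,0,0,0],[0,0,0.12,0,0,0],[0,0,0.06,0,0,0],[0,0,0,0,0,0],[0,0,0,0,0,0]]])

```text
t: 14.28
tcp_pos: [484.1, -103.2, 38.0]
orientation: [3.141, 0.0, 1.691]
force: [-0.1, 0.1, 1.0]
grip_width: 85.0
grasp_force: 0.0
```

```bash
python3 d.py 483.5 -103.2 36 1.691
```

```text
rotvec [0.0004 0.0002 0.    ] then [ 0.1 -0.6  2. ] | now-axes [ 0.1 -0.6  2. ] t 14.3 q [-0.18  0.51  0.4   2.08 -0.34  0.61  0.57]
```

Call:
nudge_tcp(motion=[[[0,0,0,0,0,0],[0,0,0,0,0,0],[0,0,0,0,0,0],[0,0,0,0,0,0],[0,0,0,0,0,0],[0,0,0,0,0,0]]], aperture=40, force=40)

```text
t: 14.78
tcp_pos: [484.0, -103.4, 38.5]
orientation: [3.14, 0.0, 1.691]
force: [-4.7, 0.1, 12.1]
grip_width: 53.6
grasp_force: 39.6
```

```bash
python3 d.py 483.5 -103.2 36 1.691
```

```text
rotvec [ 0.0011  0.     -0.0003] then [ 0.3 -0.5  2.5] | now-axes [ 0.3 -0.5  2.5] t 14.8 q [-0.18  0.51  0.4   2.08 -0.34  0.61  0.57]
```

Call:
nudge_tcp(motion=[[[0,0,0,0,0,0],[0,0,-0.08,0,0,0],[0,0,-0.15,0,0,0],[0,0,-0.25,0,0,0],[0,0,-0.25,0,0,0],[0,0,-0.12,0,0,0],[0,0,0,0,0,0]]], force=60)

```text
t: 15.37
tcp_pos: [485.0, -103.5, 125.5]
orientation: [3.137, 0.001, 1.691]
force: [0.8, -0.3, -2.1]
grip_width: 53.0
grasp_force: 64.1
```

```bash
python3 d.py 579.4 322.4 120 1.691
```

Run:
```python
from h import *;from plant import env
s=env.snapshot("scene");np.savez("scene6.npz",**s);crop(s["frame"],250,130,110,145,4,"s6.png")
```

```text
rotvec [ 0.0045  0.0005 -0.0002] then [411.5 144.8   5.5] | now-axes [411.5 144.6   6. ] t 15.4 q [-0.26  0.36  0.48  2.04 -0.23  0.79  0.48]
```

View pics/s6.png

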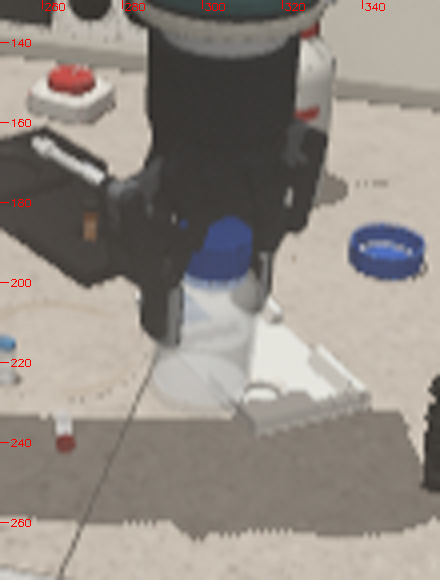

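Bottle held upright, base near (299,225). The amber vial stands in its well (269,186). Carrying the bottle to its well.

Scaled: 7 mm is 0.07, 29 mm is 0.29.

Call:
nudge_tcp(motion=[[[0.2,0.07,0,0,0,0],[0.29,0.1,0,0,0,0],[0.29,0.1,0,0,0,0],[0.29,0.1,0,0,0,0],[0.29,0.1,0,0,0,0],[0.29,0.1,0,0,0,0],[0.29,0.1,0,0,0,0],[0.29,0.1,0,0,0,0],[0.29,0.1,0,0,0,0],[0.29,0.1,0,0,0,0]]])

```text
t: 16.25
tcp_pos: [545.8, 188.7, 121.5]
orientation: [-3.14, 0.0, 1.691]
force: [0.6, -0.6, -2.2]
grip_width: 53.2
grasp_force: 64.0
```

Call:
nudge_tcp(motion=[[[0.29,0.1,0,0,0,0],[0.29,0.1,0,0,0,0],[0.29,0.1,0,0,0,0],[0.25,0.1,0,0,0,0],[0.15,0.06,0,0,0,0],[0.04,0.02,0,0,0,0],[0,0,0,0,0,0],[0,0,0,0,0,0]]])

```text
t: 16.92
tcp_pos: [578.0, 322.0, 121.6]
orientation: [-3.14, 0.001, 1.69]
force: [-0.1, -0.5, -1.8]
grip_width: 53.4
grasp_force: 64.0
```

```bash
python3 d.py 579.4 322.4 60 1.691
```

```text
rotvec [-0.0012  0.0012 -0.0008] then [ 0.3  1.5 61.6] | now-axes [ 0.3  1.5 61.6] t 16.9 q [-0.81  0.62  0.36  1.61 -0.25  0.96 -0.24]
```

Scaled: 25 mm is 0.25, 12 mm is 0.12.

Call:
nudge_tcp(motion=[[[0.003,0.01,0.25,0,0,0],[0,0,0.25,0,0,0],[0,0,0.12,0,0,0],[0,0,0.06,0,0,0],[0,0,0,0,0,0],[0,0,0,0,0,0],[0,0,0,0,0,0]]])

```text
t: 17.5
tcp_pos: [580.0, 323.6, 55.8]
orientation: [3.14, -0.001, 1.691]
force: [0.4, 0.4, -1.5]
grip_width: 53.1
grasp_force: 63.9
```

```bash
python3 d.py 579.4 322.4 42 1.691
```

```text
rotvec [ 0.0016 -0.0005 -0.0004] then [-1.1 -0.7 13.8] | now-axes [-1.1 -0.7 13.8] t 17.5 q [-0.79  0.7   0.33  1.64 -0.29  0.85 -0.22]
```

Scaled: 6 mm is 0.06, 4 mm is 0.04.

Call:
nudge_tcp(motion=[[[-0.01,-0.005,0.06,0,0,0],[0,0,0.04,0,0,0],[0,0,0.03,0,0,0],[0,0,0,0,0,0],[0,0,0,0,0,0]]])

```text
t: 17.92
tcp_pos: [579.0, 322.5, 41.8]
orientation: [3.141, -0.0, 1.691]
force: [-2.0, -1.2, 4.8]
grip_width: 53.0
grasp_force: 64.7
```

```bash
python3 d.py 579.4 322.4 41.5 1.691
```

```text
rotvec [ 0.0002 -0.0001 -0.0002] then [-0.1  0.4  0.3] | now-axes [-0.1  0.4  0.3] t 17.9 q [-0.78  0.72  0.33  1.64 -0.29  0.82 -0.21]
```

Call:
nudge_tcp(motion=[[[0,0,0,0,0,0],[0,0,0,0,0,0],[0,0,0,0,0,0],[0,0,0,0,0,0]]], aperture=78)

```text
t: 18.25
tcp_pos: [578.9, 322.5, 41.4]
orientation: [3.142, 0.0, 1.691]
force: [0.3, -0.1, -0.4]
grip_width: 78.2
grasp_force: 0.0
```

Call:
nudge_tcp(motion=[[[0,0,-0.2,0,0,0],[0,0,-0.35,0,0,0],[0,0,-0.4,0,0,0],[0,0,-0.25,0,0,0],[0,0,0,0,0,0],[0,0,0,0,0,0]]])

```text
t: 18.75
tcp_pos: [579.5, 322.9, 163.1]
orientation: [3.139, -0.001, 1.691]
force: [-0.3, -0.5, -0.9]
grip_width: 78.1
grasp_force: 0.0
```

```bash
python3 d.py 396.5 257.3 150 1.53
```

```text
rotvec [ 0.0023 -0.0015  0.1609] then [ -73.  -180.1   13.1] | now-axes [ -43.2 -189.5   12.6] t 18.8 q [-0.82  0.57  0.38  1.58 -0.24  1.03 -0.25]
```

Units first: shifts go in units of 100 mm and turns go in units of 0.1 rad. So -26 mm is -0.26, -25 mm is -0.25, 0.08 rad is 0.8.

Call:
nudge_tcp(motion=[[[0,0,0,0,0,0.8],[0,0,0,0,0,0.8],[-0.1,-0.25,0,0,0,0],[-0.1,-0.26,0,0,0,0],[-0.11,-0.26,0,0,0,0],[-0.11,-0.26,0.1,0,0,0],[-0.11,-0.26,0.2,0,0,0],[-0.1,-0.26,0.2,0,0,0],[-0.1,-0.25,0.2,0,0,0],[0,0,0.2,0,0,0]]], aperture=40, force=40)

```text
t: 19.58
tcp_pos: [391.2, 254.8, 69.8]
orientation: [-3.138, 0.002, 1.532]
force: [1.7, 0.8, 0.7]
grip_width: 39.8
grasp_force: 0.0
```

Call:
nudge_tcp(motion=[[[0,0,0,0,0,0],[0,0,0,0,0,0],[0,0,0,0,0,0]]])

```text
t: 19.83
tcp_pos: [397.0, 256.9, 72.0]
orientation: [3.141, 0.0, 1.53]
force: [-0.0, 0.5, 0.4]
grip_width: 39.8
grasp_force: 0.0
```

```bash
python3 d.py 396.5 257.3 1 1.531
```

Run:
```python
from h import *;from plant import env
s=env.snapshot("scene");np.savez("scene7.npz",**s);crop(s["frame"],185,125,110,80,3.6,"s7a.png")
t=env.snapshot("top");np.savez("top7.npz",**t);crop(np.clip(t["frame"]*1.3,0,255).astype(np.uint8),160,100,110,140,3.6,"s7b.png")
a,b=cv2.imread("pics/s7a.png"),cv2.imread("pics/s7b.png")
im=np.zeros((504,792,3),np.uint8);im[:288,:396]=a;im[:,396:]=b;cv2.imwrite("pics/s7.png",im)
```

```text
rotvec [ 0.0006  0.0001 -0.0005] then [ 0.4 -0.5 71. ] | now-axes [ 0.4 -0.5 71. ] t 19.8 q [-0.97  0.41  0.39  2.12 -0.25  0.66 -0.45]
```

View pics/s7.png

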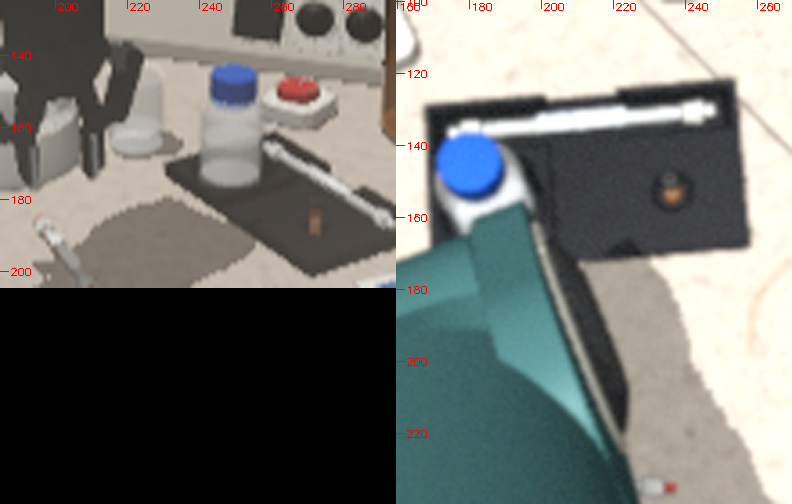

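The amber vial stands in its well (232,152), the long column is seated, and the bottle stands upright in its well (cap at 179,145). Now the short column.

```bash
python3 -c "
from h import *
print(onz(load('top7.npz'),(180.1,145.1),106).round(1))"
```

```text
[577.9 318.1 106. ]
```

Call:
nudge_tcp(motion=[[[0.004,-0.005,0.25,0,0,0],[0,0,0.25,0,0,0],[0,0,0.12,0,0,0],[0,0,0.06,0,0,0],[0,0,0,0,0,0],[0,0,0,0,0,0],[0,0,0,0,0,0]]])

```text
t: 20.52
tcp_pos: [396.3, 257.5, 4.5]
orientation: [3.14, -0.001, 1.531]
force: [-0.7, 0.7, 0.0]
grip_width: 40.3
grasp_force: 0.0
```

```bash
python3 d.py 396.5 257.3 .7 1.531
```

```text
rotvec [ 0.0012 -0.001  -0.0004] then [-0.2  0.2  3.8] | now-axes [-0.2  0.2  3.8] t 20.5 q [-0.91  0.54  0.32  2.14 -0.34  0.51 -0.38]
```

Scaled: 3.8 mm is 0.038.

Call:
nudge_tcp(motion=[[[0,0,0.038,0,0,0],[0,0,0,0,0,0],[0,0,0,0,0,0]]])

```text
t: 20.77
tcp_pos: [395.7, 257.2, -0.1]
orientation: [3.141, -0.0, 1.531]
force: [0.2, 0.8, -0.3]
grip_width: 40.0
grasp_force: 0.0
```

Call:
nudge_tcp(motion=[[[0,0,0,0,0,0],[0,0,0,0,0,0],[0,0,0,0,0,0],[0,0,0,0,0,0],[0,0,0,0,0,0],[0,0,0,0,0,0]]], aperture=0, force=40)

```text
t: 21.27
tcp_pos: [396.3, 257.6, 0.4]
orientation: [3.14, -0.001, 1.531]
force: [-1.7, -0.4, 14.3]
grip_width: 7.5
grasp_force: 41.1
```

Call:
nudge_tcp(motion=[[[0,0,-0.05,0,0,0],[0,0,-0.15,0,0,0],[0,0,-0.25,0,0,0],[0,0,-0.15,0,0,0],[0,0,0,0,0,0.3],[0,0,0,0,0,0],[0,0,0,0,0,0]]])

```text
t: 21.85
tcp_pos: [395.3, 257.1, 59.2]
orientation: [-3.141, 0.0, 1.501]
force: [0.0, 0.4, -1.1]
grip_width: 7.7
grasp_force: 39.1
```

```bash
python3 d.py 629.4 19.9 60 1.501
```

```text
rotvec [-0.0004  0.0005  0.    ] then [-220.2  250.1   -0.8] | now-axes [-220.2  250.1   -0.8] t 21.9 q [-0.97  0.43  0.39  2.13 -0.28  0.63 -0.46]
```

Scaled: 26 mm is 0.26, 24.1 mm is 0.241.

Call:
nudge_tcp(motion=[[[-0.15,0.18,0,0,0,0],[-0.23,0.26,0,0,0,0],[-0.23,0.26,0,0,0,0],[-0.23,0.26,0,0,0,0],[-0.23,0.26,0,0,0,0],[-0.23,0.26,0,0,0,0],[-0.23,0.26,0,0,0,0],[-0.23,0.26,0,0,0,0],[-0.23,0.26,0,0,0,0],[-0.212,0.241,0,0,0,0]]])

```text
t: 22.68
tcp_pos: [630.2, 18.0, 58.2]
orientation: [-3.14, 0.001, 1.501]
force: [0.1, 0.7, -0.4]
grip_width: 7.6
grasp_force: 39.1
```

Call:
nudge_tcp(motion=[[[0,0,0,0,0,0],[0,0,0,0,0,0],[0,0,0,0,0,0]]])

```text
t: 22.93
tcp_pos: [628.8, 20.2, 58.3]
orientation: [-3.139, 0.0, 1.501]
force: [0.4, 0.1, -1.2]
grip_width: 7.4
grasp_force: 39.2
```

```bash
python3 d.py 629.4 19.9 20 1.501
```

Run:
```python
from h import *;from plant import env
s=env.snapshot("scene");np.savez("scene8.npz",**s);crop(s["frame"],230,130,130,115,5,"s8.png")
```

```text
rotvec [-0.0022  0.0001 -0.0001] then [-0.2  0.6 38.3] | now-axes [-0.2  0.7 38.3] t 22.9 q [-0.36  0.66  0.39  1.73 -0.33  0.82  0.11]
```

View pics/s8.png

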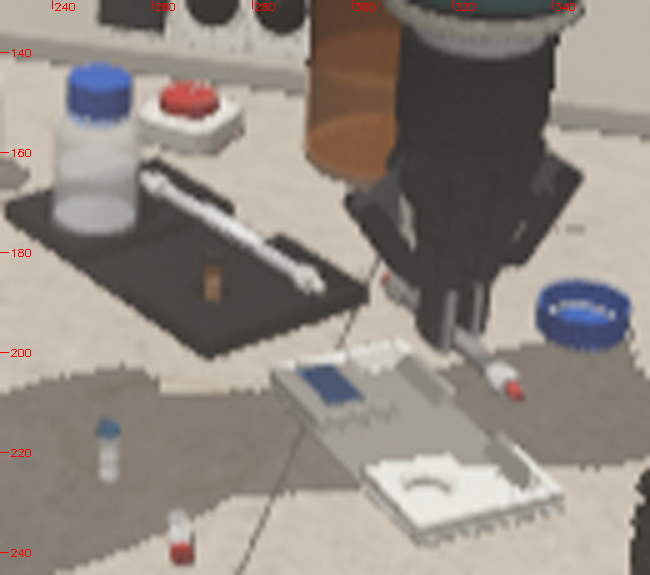

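Short column held level, ends at (306.5,185.5) and (332.7,207.7). The black kit looks right. I'll check lengthwise centring, then lower.

```bash
python3 -c "
from h import *
c=load('scene8.npz');a=onz(c,(306.5,185.5),64);b=onz(c,(332.7,207.7),64);print(a.round(1),b.round(1),((a+b)/2).round(1),np.linalg.norm(a-b))"
```

```text
[634.   88.6  64. ] [626.9 -38.3  64. ] [630.5  25.2  64. ] 127.0963551515942
```

Call:
nudge_tcp(motion=[[[-0.002,0.006,0.15,0,0,0],[0,0,0.15,0,0,0],[0,0,0.08,0,0,0],[0,0,0.05,0,0,0],[0,0,0.04,0,0,0],[0,0,0,0,0,0],[0,0,0,0,0,0],[0,0,0,0,0,0]]])

```text
t: 23.65
tcp_pos: [630.6, 19.7, 13.2]
orientation: [3.141, 0.0, 1.501]
force: [0.0, -0.2, -0.3]
grip_width: 7.5
grasp_force: 39.2
```

```bash
python3 d.py 629.4 19.9 4 1.501
```

```text
rotvec [ 0.0007  0.     -0.0003] then [ 0.1 -1.2  9.2] | now-axes [ 0.1 -1.2  9.2] t 23.6 q [-0.34  0.73  0.36  1.74 -0.36  0.74  0.13]
```

```bash
python3 -c "
from meas import *
for c,i in((ct,0),(cs,1)):
  for n in 'short','long':
    a=onz(c,pts[n+'_a'][i],6.4);b=onz(c,pts[n+'_b'][i],6.4);print(i,n,a.round(1),b.round(1),((a+b)/2).round(1))
c=load('scene8.npz')
print('pred',proj(c,[[634,85.8,64.5],[625,-46,64.5]]).round(1))"
```

```text
0 short [400.  322.6   6.4] [394.9 191.7   6.4] [397.5 257.1   6.4]
0 long [445.7 344.1   6.4] [460.8 169.    6.4] [453.2 256.5   6.4]
1 short [398.4 323.4   6.4] [394.6 195.8   6.4] [396.5 259.6   6.4]
1 long [444.7 343.3   6.4] [462.8 172.4   6.4] [453.8 257.8   6.4]
pred [[307.1 185.8]
 [334.  209.2]]
```

Call:
nudge_tcp(motion=[[[-0.01,-0.01,0.04,0,0,0],[0,0,0.03,0,0,0],[0,0,0.02,0,0,0],[0,0,0,0,0,0],[0,0,0,0,0,0],[0,0,0,0,0,0]]])

```text
t: 24.15
tcp_pos: [629.2, 18.8, 3.6]
orientation: [-3.142, 0.0, 1.501]
force: [0.3, 0.2, -1.3]
grip_width: 7.6
grasp_force: 39.3
```

```bash
python3 d.py 629.4 18.7 4 1.501
```

```text
rotvec [-0.      0.0001 -0.0002] then [-0.1  0.2 -0.4] | now-axes [-0.1  0.2 -0.4] t 24.1 q [-0.34  0.74  0.36  1.74 -0.36  0.72  0.14]
```

Call:
nudge_tcp(motion=[[[0,0,0,0,0,0],[0,0,0,0,0,0],[0,0,0,0,0,0],[0,0,0,0,0,0]]], aperture=22)

```text
t: 24.48
tcp_pos: [629.3, 18.8, 3.7]
orientation: [3.141, 0.0, 1.501]
force: [-0.2, -0.3, 0.8]
grip_width: 22.0
grasp_force: 0.0
```

Call:
nudge_tcp(motion=[[[0,0,-0.1,0,0,0],[0,0,-0.3,0,0,0],[0,0,-0.35,0,0,0],[0,0,0,0,0,0],[0,0,0,0,0,0]]], aperture=35)

```text
t: 24.9
tcp_pos: [630.5, 18.9, 81.3]
orientation: [3.138, -0.001, 1.501]
force: [0.0, 0.6, -1.1]
grip_width: 34.8
grasp_force: 0.0
```

```bash
python3 d.py 455 68.8 66 1.501
```

```text
rotvec [ 0.0039 -0.0008 -0.0002] then [  37.5 -178.6   15.3] | now-axes [  37.5 -178.6   14.7] t 24.9 q [-0.37  0.63  0.4   1.72 -0.31  0.85  0.1 ]
```

Scaled: 6 mm is 0.06, -28 mm is -0.28.

Call:
nudge_tcp(motion=[[[0.06,-0.25,0,0,0,0],[0.06,-0.28,0,0,0,0],[0.06,-0.28,0,0,0,0],[0.06,-0.28,0.05,0,0,0],[0.06,-0.28,0.05,0,0,0],[0.05,-0.25,0.05,0,0,0],[0.025,-0.16,0,0,0,0],[0,0,0,0,0,0],[0,0,0,0,0,0],[0,0,0,0,0,0]]])

```text
t: 25.73
tcp_pos: [454.9, 68.6, 63.8]
orientation: [3.141, 0.0, 1.501]
force: [-0.0, -0.4, 0.3]
grip_width: 35.4
grasp_force: 0.0
```

```bash
python3 d.py 454.5 68.6 11.5 1.501
```

Run:
```python
from h import *;from plant import env
s=env.snapshot("scene");np.savez("scene9.npz",**s);crop(s["frame"],230,140,125,110,3.2,"s9a.png")
t=env.snapshot("top");np.savez("top9.npz",**t);crop(t["frame"],262,110,100,110,3.9,"s9b.png")
a,b=cv2.imread("pics/s9a.png"),cv2.imread("pics/s9b.png")
im=np.zeros((430,790,3),np.uint8);im[:352,:400]=a;im[:429,400:]=b;cv2.imwrite("pics/s9.png",im)
```

```text
rotvec [ 0.0005  0.0001 -0.0002] then [-0.  -0.4 52.3] | now-axes [-0.  -0.4 52.3] t 25.7 q [-0.57  0.41  0.42  2.15 -0.28  0.63 -0.03]
```

View pics/s9.png

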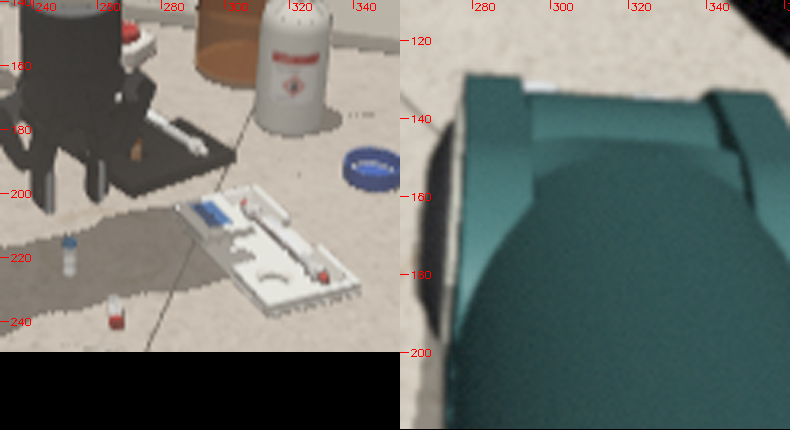

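The short column lies in the white trough, from (303,204) to (327,226). The top view is hidden by the arm. Now grasp the clear vial.

Scaled: 8 mm is 0.08, 4 mm is 0.04.

Call:
nudge_tcp(motion=[[[0,-0.004,0.2,0,0,0],[0,0,0.2,0,0,0],[0,0,0.08,0,0,0],[0,0,0.04,0,0,0],[0,0,0,0,0,0],[0,0,0,0,0,0]]])

```text
t: 26.33
tcp_pos: [454.3, 68.5, 12.1]
orientation: [3.141, 0.0, 1.5]
force: [-0.5, -0.5, 0.7]
grip_width: 35.4
grasp_force: 0.0
```

Call:
nudge_tcp(motion=[[[0,0,0,0,0,0],[0,0,0,0,0,0],[0,0,0,0,0,0],[0,0,0,0,0,0],[0,0,0,0,0,0]]], aperture=0, force=20)

```text
t: 26.75
tcp_pos: [454.4, 68.8, 12.3]
orientation: [3.14, -0.0, 1.501]
force: [-0.6, -0.3, 7.9]
grip_width: 10.6
grasp_force: 20.2
```

Call:
nudge_tcp(motion=[[[0,0,-0.1,0,0,0],[0,0,-0.2,0,0,0],[0,0,-0.3,0,0,0],[0,0,0,0,0,0],[0,0,0,0,0,0]]])

```text
t: 27.17
tcp_pos: [454.7, 69.2, 73.5]
orientation: [3.139, -0.001, 1.501]
force: [-0.9, -0.1, -0.7]
grip_width: 10.3
grasp_force: 19.7
```

```bash
python3 d.py 587.7 -27.2 70 1.501
```

```text
rotvec [ 0.0028 -0.0014  0.0001] then [-86.8 139.4   3.5] | now-axes [-86.9 139.4   3.8] t 27.2 q [-0.58  0.39  0.43  2.15 -0.27  0.65 -0.04]
```

Scaled: 25 mm is 0.25, 20 mm is 0.2.

Call:
nudge_tcp(motion=[[[-0.12,0.2,0,0,0,0],[-0.16,0.25,0,0,0,0],[-0.16,0.25,0,0,0,0],[-0.16,0.25,0,0,0,0],[-0.16,0.25,0,0,0,0],[-0.108,0.194,0,0,0,0],[0,0,0,0,0,0],[0,0,0,0,0,0],[0,0,0,0,0,0]]])

```text
t: 27.92
tcp_pos: [586.0, -27.3, 71.1]
orientation: [-3.14, 0.0, 1.501]
force: [-0.8, -0.3, -0.3]
grip_width: 10.8
grasp_force: 19.7
```

```bash
python3 d.py 587.7 -27.2 30 1.501
```

Run:
```python
from h import *;from plant import env
s=env.snapshot("scene");np.savez("scene10.npz",**s);crop(s["frame"],270,155,90,85,7,"s10.png")
```

```text
rotvec [-0.0015  0.     -0.0002] then [ 0.3  1.7 41.1] | now-axes [ 0.3  1.7 41.1] t 27.9 q [-0.32  0.58  0.42  1.84 -0.32  0.79  0.19]
```

View pics/s10.png

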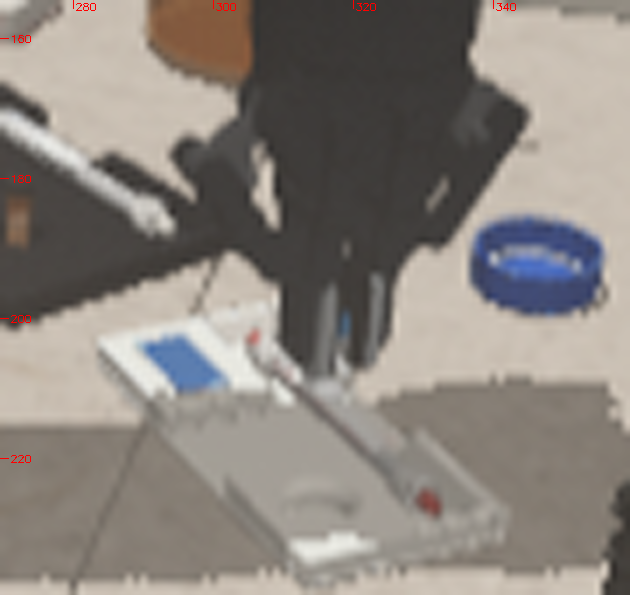

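Clear vial held upright (cap at 317,201). Lowering into the well.

Scaled: 20 mm is 0.2, 6 mm is 0.06.

Call:
nudge_tcp(motion=[[[0.002,0.012,0.2,0,0,0],[0,0,0.2,0,0,0],[0,0,0.06,0,0,0],[0,0,0.04,0,0,0],[0,0,0,0,0,0],[0,0,0,0,0,0],[0,0,0,0,0,0]]])

```text
t: 28.55
tcp_pos: [588.5, -27.4, 22.7]
orientation: [3.14, -0.0, 1.501]
force: [0.1, 0.7, -0.5]
grip_width: 10.5
grasp_force: 19.7
```

```bash
python3 d.py 587.7 -27.2 15.4 1.501
```

```text
rotvec [ 0.0012 -0.0001 -0.0001] then [ 0.2 -0.9  7.3] | now-axes [ 0.2 -0.9  7.3] t 28.6 q [-0.29  0.66  0.38  1.85 -0.36  0.7   0.22]
```

Scaled: 4 mm is 0.04, 2.5 mm is 0.025.

Call:
nudge_tcp(motion=[[[0.002,-0.006,0.04,0,0,0],[0,0,0.025,0,0,0],[0,0,0.007,0,0,0],[0,0,0,0,0,0],[0,0,0,0,0,0],[0,0,0,0,0,0]]])

```text
t: 29.05
tcp_pos: [587.9, -27.2, 15.3]
orientation: [3.141, -0.0, 1.501]
force: [-3.5, 0.4, 13.9]
grip_width: 10.5
grasp_force: 21.0
```

```bash
python3 d.py 587.7 -27.2 15.4 1.501
```

```text
rotvec [ 0.0009 -0.0004 -0.0002] then [-0.  -0.2 -0.1] | now-axes [-0.  -0.2 -0.1] t 29.1 q [-0.29  0.67  0.37  1.85 -0.37  0.69  0.23]
```

Call:
nudge_tcp(motion=[[[0,0,0,0,0,0],[0,0,0,0,0,0],[0,0,0,0,0,0]]], aperture=24)

```text
t: 29.3
tcp_pos: [587.5, -27.3, 14.4]
orientation: [-3.142, 0.0, 1.501]
force: [0.4, 0.1, 0.3]
grip_width: 24.1
grasp_force: 0.0
```

Call:
nudge_tcp(motion=[[[0,0,-0.2,0,0,0],[0,0,-0.4,0,0,0],[0,0,-0.4,0,0,0],[0,0,-0.4,0,0,0],[0.25,-0.3,0,0,0,0],[0.25,-0.3,0,0,0,0],[0.25,-0.3,0,0,0,0],[0.25,-0.3,0,0,0,0],[0.25,-0.3,0,0,0,0],[0.25,-0.3,0,0,0,0]]])

```text
t: 30.13
tcp_pos: [416.9, 135.8, 154.5]
orientation: [3.141, -0.0, 1.501]
force: [1.5, 1.2, -0.5]
grip_width: 23.8
grasp_force: 0.0
```

Call:
nudge_tcp(motion=[[[0.25,-0.3,0,0,0,0],[0.25,-0.2,0,0,0,0],[0.25,-0.1,0,0,0,0],[0.3,0,0,0,0,0],[0.3,0,0,0,0,0],[0.3,0,0,0,0,0],[0.3,0,0,0,0,0],[0.3,0,0,0,0,0],[0,0,0,0,0,0],[0,0,0,0,0,0]]])

```text
t: 30.97
tcp_pos: [373.9, 364.6, 154.0]
orientation: [-3.141, 0.001, 1.503]
force: [0.3, -0.8, 0.6]
grip_width: 23.9
grasp_force: 0.0
```

Run:
```python
from h import *;from plant import env
s=env.snapshot("scene");np.savez("scene11.npz",**s);crop(s["frame"],215,130,135,125,2.9,"sAa.png")
t=env.snapshot("top");np.savez("top11.npz",**t);crop(t["frame"],155,105,215,120,3.7,"sAb.png")
a,b=cv2.imread("pics/sAa.png"),cv2.imread("pics/sAb.png")
cv2.imwrite("pics/fs.png",cv2.resize(a,None,fx=1.6,fy=1.6));cv2.imwrite("pics/ft.png",b)
```

```text
(no output)
```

View pics/ft.png

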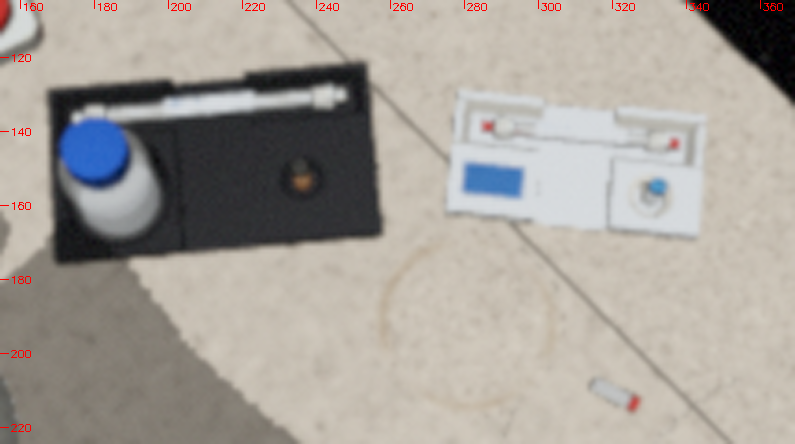

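View pics/fs.png

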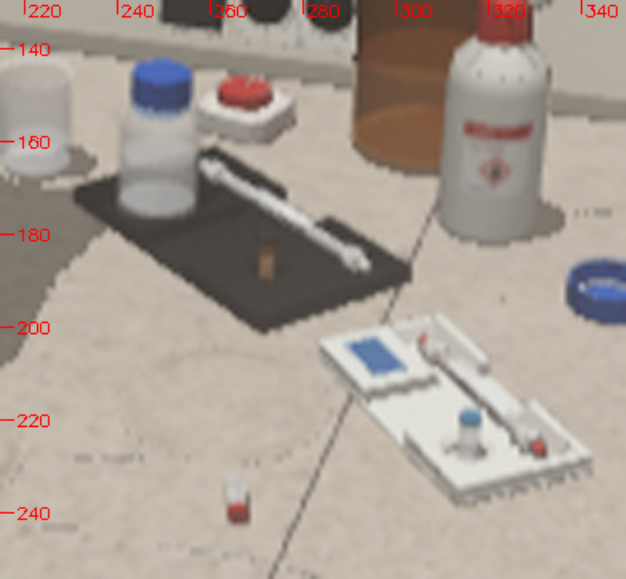

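Both views show everything seated. The long column, amber vial and bottle are in the black tray. The short column and clear vial (cap at 331,155) are in the white tray. The red vial and beaker haven't moved. The release heights match the recess floors (3.1 mm). Handing in.

```bash
python3 -c "
from plant import env
print(env.finish_job())"
```

```text
the job is handed in; nothing more can be done
None
```

Both kits are made up and handed in after about 31 s of robot time: all five items look seated in their recesses in the last pictures from both cameras, the red-capped vial and the beaker were left where they were, and the hand-in gave no verdict.

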